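# Clear the mandrel tube and stow the mandrel

## Robot

A 6-joint arm with a two-finger parallel gripper is mounted at the origin on the work surface. World frame = base frame: x ahead of the robot, y to its left, z up, the work surface at z = 0. Lengths are in m, angles in rad, forces in N, time in s.
With the tool pointing down it reaches from about 0.275 to 1 m from the base axis. Payload 8.4 kg.
Tool frame: the origin (TCP) lies on the mounting face of the last link; the fingertips stand 173 mm ahead of it and the grasp point (between the pads) lies 155 mm ahead of it; z points along the fingers, y is the line along which they close (so a half turn about z gives the same grasp; the last joint's range is limited). The gripper opens to 85 mm and grips with 20 to 120 N. Pads are 22 mm wide; open, the fingers measure 114 mm over their backs; the gripper's body (76 mm by 85 mm) begins 54 mm behind the grasp point. The pads swing forward as they close: fully open they stand 13 mm farther back than shut.
Start: joints at [-1.349, 0.353, 1.633, -0, 1.155, -0.002], TCP at [0.139, -0.609, 0.405] pointing down, gripper open.
Joint ranges: [-2.63, 2.63], [-0.92, 2.1], [0.06, 2.66], [-1.3, 4.44], [0, 2.69], [-3.02, 3.02]. Speed limits (rad/s): [2.22, 2.22, 2.79, 3.14, 3.14, 3.14].

## Interface

Orientations are given as [roll, pitch, yaw] about the fixed x, y, z axes, in that order (R = Rz(yaw) Ry(pitch) Rx(roll)).
In Python, from workcell import ctrl, let_go, grab, ik, telemetry, cams, sign_off gives the robot as it stands. Calls block until the motion is done:
- ctrl.move_ptp(position, orientation): joint-space move of the TCP to a pose.
- ctrl.move_l(position, rot=None, max_speed=0.15, guard=None): straight line of the TCP; rot=None keeps the orientation; max_speed is the mean speed in m/s. With guard (N) it stops when the force on the tool has changed by that much, and returns True; else False.
- ctrl.move_joints(angles): joint-space move.
- let_go() and grab(f_grip=None): open the fingers fully, or close them until they stop; f_grip is the grip in N (None keeps the last).
- ctrl.wait(seconds).
- ik(position, orientation): joint angles nearest the present ones, or None.
- telemetry.sense(): the state.
- cams.snapshot(name): name is "scene" or "top"; returns the picture (384x512x3 uint8, red, green, blue); there is no depth.
- cams.camera_info(name): a dict with "vertical_fov" (degrees; the focal length in pixels is half the picture's height over the tangent of half this angle, whatever the lens; pixels are square), "cx", "cy" (the principal point, pixels), "world_to_cam" (4x4, takes a point from world to camera coordinates). Camera axes: x right, y down, z forward; pixel columns grow to the right and rows downward; lengths in m; the calibration is good to about 2 mm. A picture is of the moment at which its call begins. camera_info takes no time and is no camera call.
A pose or a line that the arm cannot do raises ctrl.Unreachable and nothing moves.
- sign_off(): hands the job in; it is judged then, once.
The state is a dict: "time_s": time; "joints": joint angles; "qvel": joint speeds; "joint_efforts": joint torques, N m; "tcp_pos": TCP position; "orientation": TCP orientation; "ft_force": force on the tool from outside, world axes, zero at the start; "moment": the same for the moment, N m; "gripper_width": finger opening in m; "grasp_force": force on a finger pad.
Only numpy, scipy, OpenCV 4.12 (cv2) and the standard library are available. Lean on these libraries where they do the work, as an engineer would, in place of code of your own. Each camera call takes 0.05 s, during which the arm holds its last target. There are 200 camera calls.

## Task

Someone has left the orange ear defenders standing over the green tool tube. First hang them over the steel bar, one cup on each side of it, and let go; then take the wooden-handled steel mandrel out of its slanting rest and stow it tip down in the green tube, right down on the bottom, so that its red ring stands just at the rim. Leave the torch, the jar and the file in its blue tube where they are.

Things in the scene. Friction and masses are not known exactly. Their poses are not given: they have to be found in the camera images.
- green_tube: Green upright tool tube fixed to the bench: outer diameter 30 mm, height 83 mm, blind bore 20 mm wide and 75 mm deep, open at the top; dark foot flange 46 mm wide, 6 mm high. Origin: centre of its underside on the bench, z up along the bore. The ear defenders stand astride it at the start.
- green_tube_floor (a point): Centre of the floor of the green tube's bore, 8 mm above the bench; z up.
- blue_tube: Blue tool tube of the same sizes as the green one, fixed; a file stands in it. Origin: centre of its underside. Green, blue and grey tubes stand in a rough row about 150 mm apart, in any order.
- grey_tube: Grey tool tube of the same sizes, fixed and empty; not the mandrel's place. Origin: centre of its underside.
- file: Round file with a black plastic handle standing loosely in the blue tube, 185 mm long (top about 193 mm above the bench), handle up to 25 mm in diameter. Origin: its tip, z along the file to the handle. To be left alone.
- defenders: Rigid orange ear defenders, about 0.24 kg, standing on their cups. Cups 60 (x) by 34 (y) by 70 (z) mm at y = +57 and -57 mm, clear gap 80 mm; black straps slope in to a black crown pad 30 (x) by 60 (y) by 26 (z) mm, underside 135 and top 161 mm up. Origin: midway between the cups, level with their undersides; x across the band (pad's 30 mm, to grip), y from cup to cup, z to the crown.
- defenders_crown (a point): Centre of the underside of the crown pad, 135 mm above the origin of the defenders; this rests on the bar when they hang. Axes as the defenders.
- bar: Round steel bar, level, 16 mm thick, 220 mm long along its local x, on two green posts 103 mm either side of the middle (14 mm thick, feet 45 by 70 mm), fixed; its top is 158 mm above the bench. Origin: on the bench under the bar's middle; x along the bar, y across, z up. Stands left or right of the tubes.
- bar_top (a point): Top of the bar at its middle, 158 mm above the bench. Axes as the bar: x along the bar.
- rest: Slanting mandrel rest, fixed to the bench: wooden base 130 by 80 by 10 mm with a dark sleeve of 30 mm outer diameter, bore 20 mm wide and 75 mm deep, leaning 30 degrees from vertical towards the rest's -x. Origin: centre of its underside, z up. Stands across the tubes from the bar.
- mandrel: Straight steel mandrel, 165 mm long, about 0.18 kg: round shaft 14 mm thick with chamfered tip, red ring 75 to 90 mm from the tip, dark wooden handle 24 mm thick from 90 to 165 mm. Origin: centre of the tip face; z from tip to handle end. Starts loose in the rest's bore, tip down, leaning about 30 degrees, handle out; pulls out along its axis (75 mm).
- mandrel_tip (a point): Tip of the mandrel, the same point as its origin; z towards the handle.
- torch: Blue gas torch standing on the bench: canister 76 mm in diameter, black neck and slanting brass nozzle reaching 55 mm out and about 210 mm up. Origin: centre of its underside. To be left alone.
- jar: Glass jar with a red lid, 72 mm in diameter, 120 mm high. Origin: centre of its underside. To be left alone.
Things that resemble listed ones, but are neither listed nor needed, are in the scene too. There is more than one size of the defenders; the job needs the larger.

How it is judged:
On the way, in this order (a step that is already met when the one before it is completed fails the run):
1. the ear defenders hang on the bar, let go, one cup each side, while the mandrel is not yet in the green tube (z of defenders_crown in the frame of bar_top between -0.006 and 0.008 m and y of defenders_crown in the frame of bar_top between -0.035 and 0.035 m and x of defenders_crown in the frame of bar_top between -0.09 and 0.09 m and angle between the x axis of defenders and the x axis of bar, either way round below 0.4 rad and angle between defenders's own z axis and vertical below 0.35 rad and contact force between defenders and bar above 0.5 N and contact force between defenders and the fingers below 0.05 N and linear speed of defenders below 0.05 m/s and not (horizontal distance between mandrel_tip and green_tube_floor below 0.008 m and z of mandrel_tip in the frame of green_tube_floor between -0.005 and 0.004 m and angle between mandrel's own z axis and vertical below 0.15 rad)), for 0.2 s.
2. the mandrel stands at the bottom of the green tube (horizontal distance between mandrel_tip and green_tube_floor below 0.008 m and z of mandrel_tip in the frame of green_tube_floor between -0.005 and 0.004 m and angle between mandrel's own z axis and vertical below 0.15 rad), for 0.2 s.
At the end, for the whole second after the job is handed in: Ear defenders at rest with the crown pad on the bar (8 mm in height, 35 mm across, 90 mm along from its middle; square to it within 0.4 rad, tilt < 0.35); mandrel at rest, tip within 4 mm of the green bore's floor and 8 mm of its axis, upright within 0.15 rad; both released (all of step 2 and z of defenders_crown in the frame of bar_top between -0.006 and 0.008 m and y of defenders_crown in the frame of bar_top between -0.035 and 0.035 m and x of defenders_crown in the frame of bar_top between -0.09 and 0.09 m and angle between the x axis of defenders and the x axis of bar, either way round below 0.4 rad and angle between defenders's own z axis and vertical below 0.35 rad and contact force between defenders and bar above 0.5 N and contact force between each of defenders, mandrel and the fingers below 0.05 N and linear speed of each of defenders, mandrel below 0.05 m/s); the robot touches nothing.
It fails at once if the torch is knocked or moved by more than 30 mm or tipped (distance of torch from where it was at the start of the episode above 0.03 m or angle between torch's own z axis and vertical above 0.35 rad).
It fails at once if the jar is knocked or moved by more than 30 mm or tipped (distance of jar from where it was at the start of the episode above 0.03 m or angle between jar's own z axis and vertical above 0.35 rad).
It fails at once if the file is knocked or moved by more than 30 mm or tipped (distance of file from where it was at the start of the episode above 0.03 m or angle between file's own z axis and vertical above 0.35 rad).
It also fails if it takes over 72 s, if anything falls off the work surface, if the arm or the gripper's body presses on something with over 40 N, if the wrist force passes 120 N, or if a joint passes its speed limit or range.

## Working session

There is one attempt and no reset: what is moved stays moved. The work goes in short steps, each a Python script; the robot and the scene stay as the last script left them, time stands still between calls to the robot, and variables do not carry over. Pictures are saved under pics/ and viewed, at most 10 in all, crops included, and the job is handed in when it is done.

```bash
mkdir -p pics; ls; python3 - <<'E'
from workcell import *
import cv2
for n in("scene","top"):
    im=cams.snapshot(n); cv2.imwrite(f"pics/{n}0.png",im[:,:,::-1])
    i=cams.camera_info(n); print(n,i)
print(telemetry.sense()['time_s'])
E
python3 -c "
import cv2
for n in('scene','top'):
    a=cv2.imread(f'pics/{n}0.png'); cv2.imwrite(f'pics/{n}0b.png',cv2.resize(a,(800,600),interpolation=cv2.INTER_CUBIC))"
```

```text
pics
scene {'vertical_fov': 54.002070117380214, 'cx': 249.88877970927885, 'cy': 188.60965943663697, 'world_to_cam': array([[ 0.53294673,  0.8459758 , -0.01710902, -0.26806009],
       [ 0.609566  , -0.39788025, -0.68565341, -0.25461846],
       [-0.58685354,  0.35498767, -0.72772706,  1.32319034],
       [ 0.        ,  0.        ,  0.        ,  1.        ]])}
top {'vertical_fov': 57.357117376963814, 'cx': 251.4896755087141, 'cy': 188.01871365995507, 'world_to_cam': array([[-1.22179420e-02, -9.99925089e-01,  7.33449907e-04,
        -3.03102855e-03],
       [-9.98165566e-01,  1.21529376e-02, -5.93111199e-02,
         5.53140888e-01],
       [ 5.92977633e-02, -1.45676426e-03, -9.98239276e-01,
         1.02262285e+00],
       [ 0.00000000e+00,  0.00000000e+00,  0.00000000e+00,
         1.00000000e+00]])}
0.1
```

View pics/scene0b.png

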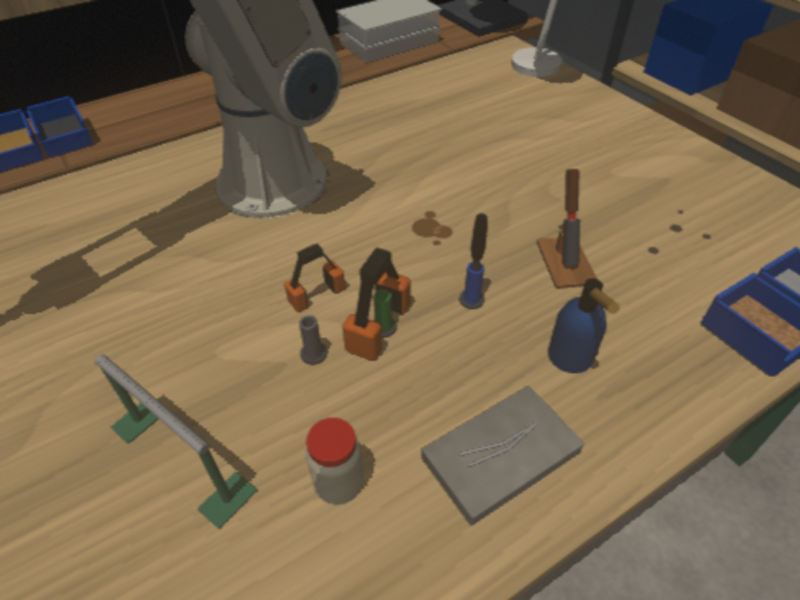

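View pics/top0b.png

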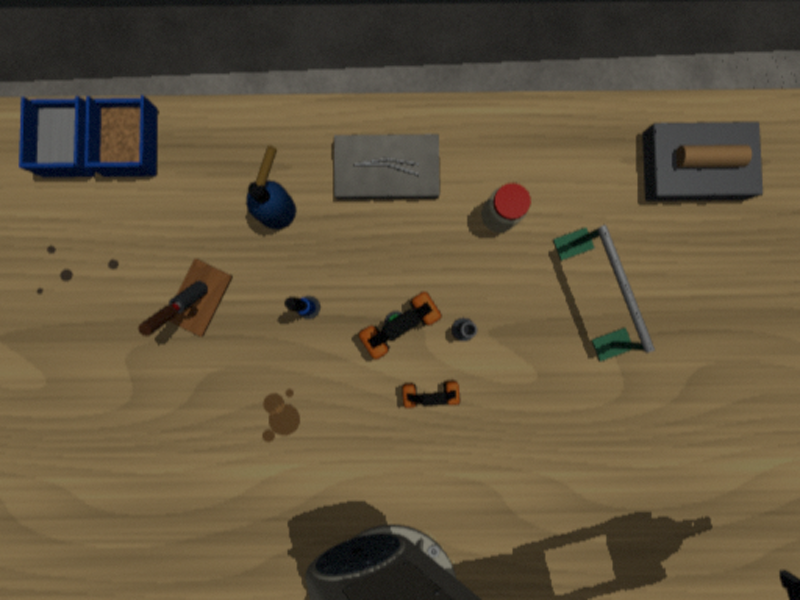

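The top view shows two orange ear defenders: the larger at (400,325), whose cups straddle the green tube, and a small pair at (431,395). The larger one fits the description, because its gap spans the green tube at (393,318). The empty grey tube is at (464,329), the blue tube with the file at (303,306), the bar runs (603,230)-(648,350), and the mandrel's handle runs (148,328)-(175,308). An enlarged crop should confirm this.

```bash
cat > h.py <<'E'
import numpy as np, cv2
from workcell import *
def ray(n,u,v):
    i=cams.camera_info(n); f=192/np.tan(np.radians(i["vertical_fov"])/2); M=np.array(i["world_to_cam"]); R=M[:3,:3]
    d=R.T@np.array([(u-i["cx"])/f,(v-i["cy"])/f,1]); return -R.T@M[:3,3], d/np.linalg.norm(d)
def onz(n,u,v,z):
    c,d=ray(n,u,v); return c+d*(z-c[2])/d[2]
def tri(p,q):  # scene px, top px -> point, gap
    a,d=ray("scene",*p); b,e=ray("top",*q)
    s=np.linalg.lstsq(np.c_[d,-e],b-a,rcond=None)[0]; x,y=a+s[0]*d,b+s[1]*e
    return (x+y)/2,np.linalg.norm(x-y)
def proj(n,P):
    i=cams.camera_info(n); f=192/np.tan(np.radians(i["vertical_fov"])/2); M=np.array(i["world_to_cam"])
    c=M[:3,:3]@np.asarray(P)+M[:3,3]; return c[0]/c[2]*f+i["cx"],c[1]/c[2]*f+i["cy"]
def comps(im,f,amin=15):
    hsv=cv2.cvtColor(im,cv2.COLOR_RGB2HSV).astype(int); m=f(*np.moveaxis(hsv,2,0)).astype(np.uint8)
    k,l,s,c=cv2.connectedComponentsWithStats(m); return [(s[j][:5].tolist(),c[j].round(1).tolist(),cv2.minAreaRect(np.argwhere(l==j)[:,::-1].astype(np.float32))) for j in range(1,k) if s[j][4]>=amin]
E
cat > a.py <<'E'
from h import *
rd=lambda n:cv2.imread(f"pics/{n}0.png")[:,:,::-1].copy()
for n in("scene","top"):
    im=rd(n)
    print(n)
    for nm,f in dict(orange=lambda h,s,v:(h>=4)&(h<=12)&(s>190)&(v>100), green=lambda h,s,v:(h>45)&(h<90)&(s>80)&(v>25), blue=lambda h,s,v:(h>108)&(h<128)&(s>130)&(v>50)).items():
        for s,c,r in comps(im,f): print(nm,s,c,np.round(r[0],1),np.round(r[1],1),round(r[2],1))
t,s=rd("top"),rd("scene")
A=lambda a,x,y,w,h,k:cv2.resize(a[y:y+h,x:x+w],None,fx=k,fy=k,interpolation=cv2.INTER_CUBIC)
o=np.zeros((600,800,3),np.uint8)
def put(a,x,y): o[y:y+a.shape[0],x:x+a.shape[1]]=np.clip(a*1.6,0,255)
put(A(t,225,180,80,60,5),0,0); put(A(s,180,150,80,60,5)[:,:],400,0)
put(A(t,80,160,80,60,5),0,300); put(A(s,330,100,60,60,5),400,300)
cv2.imwrite("pics/crop1.png",o[:,:,::-1])
E
python3 a.py
```

```text
scene
green [242, 188, 9, 24, 99] [246.1, 198.9] [244.9 199.1] [ 7.4 23.5] 7.8
blue [413, 0, 81, 60, 3247] [449.4, 25.4] [450.8  24.4] [63.9 71.5] 21.8
blue [17, 61, 36, 25, 389] [32.9, 70.3] [34.1 72.9] [19.  32.5] 75.1
blue [0, 70, 21, 17, 206] [8.2, 76.9] [10. 78.] [20. 16.] 0.0
blue [27, 82, 28, 10, 72] [41.0, 86.8] [41.  88.1] [ 5.1 28.4] 74.1
blue [489, 159, 21, 14, 55] [499.5, 165.5] [499.1 165.6] [ 2.2 23.8] 59.0
blue [488, 174, 24, 17, 41] [499.0, 181.5] [499.6 181.8] [28.   1.7] 35.5
blue [460, 176, 52, 21, 134] [489.0, 185.5] [486.4 184.8] [51.5 16.6] 6.8
blue [481, 208, 31, 24, 85] [501.1, 222.8] [494.2 220.8] [34.8 12. ] 25.0
top
orange [265, 189, 5, 7, 21] [266.8, 192.2] [266.7 191.9] [3.7 6.3] 11.3
orange [231, 212, 17, 17, 54] [236.7, 219.7] [237.6 220.3] [19.4  9. ] 36.9
green [355, 146, 25, 21, 270] [366.1, 155.9] [367.1 155.7] [13.9 23. ] 70.0
green [248, 201, 7, 5, 21] [251.0, 202.9] [251. 203.] [2.8 7.1] 45.0
green [379, 210, 25, 21, 276] [390.6, 219.9] [391.5 219.9] [13.9 22.7] 69.4
blue [12, 62, 39, 46, 383] [31.9, 86.4] [31.  84.5] [45. 38.] 90.0
blue [53, 62, 40, 46, 421] [70.7, 85.4] [72.5 84.5] [39. 45.] 0.0
blue [191, 191, 8, 11, 36] [195.2, 196.1] [194.9 196.1] [ 6.  10.4] 12.5
```

View pics/crop1.png

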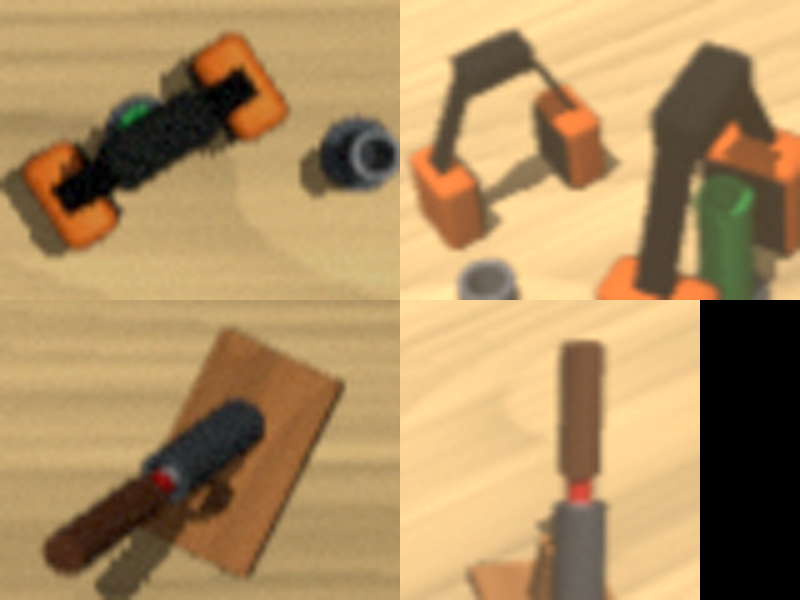

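The crop confirms it: the larger defenders stand astride the green tube (green rim at crop (135,112), i.e. top px (252,202)). The small pair has nothing under it. The mandrel sits in its sleeve, with the red ring at top px (112.6,196) and the handle end at (93,211). Next I'll measure all of these.

```bash
cat > b.py <<'E'
from h import *
rd=lambda n:cv2.imread(f"pics/{n}0.png")[:,:,::-1].copy()
P=lambda *a:print(*[np.round(x,4) if not isinstance(x,str) else x for x in a])
t,s=rd("top"),rd("scene")
O=lambda h,s,v:(h>=3)&(h<=13)&(s>175)&(v>60)
for q,c,r in comps(t,O): 
    if q[0]<200: continue
    P("orange",q,c,r[0],r[1],onz("top",*r[0],.07))
# bar: grey (low sat) bright-ish
for q,c,r in comps(t,lambda h,s,v:(s<60)&(v>60),60):
    if 330<q[0]<430 and q[1]>120: P("bar",q,c,r[0],r[1],[r[2]],onz("top",*r[0],.15)); b=cv2.boxPoints(r); P("corners",*[onz("top",*x,.15) for x in b])
for c in((367.1,155.7),(391.5,219.9)): P("foot",onz("top",*c,.004))
# mandrel handle in both
H=lambda h,s,v:((h<=8)|(h>172))&(s>90)&(v>15)
for n,im in(("top",t),("scene",s)):
    for q,c,r in comps(im,lambda h,s,v:((h<=10)|(h>170))&(s>90)&(v>15)&(v<130),60):
        if (n=="top" and q[0]<130 and q[1]>150) or (n=="scene" and 340<q[0]<380 and q[1]<160): P(n,"handle",q,c,r[0],r[1],[r[2]],cv2.boxPoints(r))
    for q,c,r in comps(im,lambda h,s,v:((h<=5)|(h>172))&(s>170)&(v>70),3):
        if q[4]<60: P(n,"red",q,c)
P(*tri((366.4,109.5),(93.5,210.5)),*tri((366,138.4),(112.6,196)))
E
python3 b.py
```

```text
orange [264 187  18  21 120] [272.5 196.7] [272.7147 196.9088] [19.9411 10.9676] [ 0.5242 -0.0689  0.07  ]
orange [230 209  18  21 149] [237.3 219. ] [238.4615 218.6923] [19.9692 11.6487] [0.4645 0.0277 0.07  ]
orange [286 244   8  15  70] [289.7 250.8] [289.5 251. ] [14.  7.] [ 0.3733 -0.1131  0.07  ]
orange [258 246   8  15  82] [261.  252.5] [261.5 253. ] [14.  7.] [ 0.3688 -0.0353  0.07  ]
bar [383 144  36  81 410] [401.  184.7] [400.7524 184.2945] [85.7949  4.9622] [68.4986] [ 0.5501 -0.395   0.15  ]
corners [ 0.6522 -0.3519  0.15  ] [ 0.6568 -0.3641  0.15  ] [ 0.4493 -0.4375  0.15  ] [ 0.4448 -0.4254  0.15  ]
foot [ 0.6471 -0.3593  0.004 ]
foot [ 0.4535 -0.4259  0.004 ]
top handle [ 96 193  19  17  81] [106.2 200.5] [105.5338 201.0473] [ 6.7424 19.6459] [54.4623] [[ 95.5811 204.0135]
 [111.5676 192.5946]
 [115.4865 198.0811]
 [ 99.5    209.5   ]]
top red [111 195   3   2   5] [112.2 195.4]
scene red [364 137   4   3  10] [365.5 137.8]
[0.4932 0.3932 0.1617] 0.0034 [0.5325 0.3721 0.0943] 0.0042
```

```bash
cat > c.py <<'E'
from h import *
pi=np.pi
D=np.array([.4944,-.0206]); B=np.array([.5502,-.393])
def opt(p,yaw):
    return min((y for y in(yaw,yaw-pi) if ik(p,[pi,0,y]) is not None),key=lambda y:abs(ik(p,[pi,0,y])[5]))
yd=opt([*D,.45],.554+pi/2); yb=yd-.219
print(yd, ik([*D,.45],[pi,0,yd]), ik([*B,.55],[pi,0,yb]))
ctrl.move_ptp([*D,.42],[pi,0,yd]); ctrl.move_l([*D,.310],max_speed=.1)
grab(40); s=telemetry.sense(); print(s['time_s'],s['gripper_width'],s['grasp_force'])
ctrl.move_l([*D,.53],max_speed=.12); s=telemetry.sense(); print(s['time_s'],s['gripper_width'],s['grasp_force'],s['ft_force'])
for n in("scene","top"): cv2.imwrite(f"pics/{n}1.png",cams.snapshot(n)[:,:,::-1])
a,b=cv2.imread("pics/scene1.png"),cv2.imread("pics/top1.png")
cv2.imwrite("pics/both1.png",cv2.resize(np.vstack([a[:,60:460],b[:,80:480]]),None,fx=.78,fy=.78))
E
python3 c.py
```

```text
2.124796326794897 [-0.04467393  0.10338927  1.85220027  0.          1.18600311 -0.59867393] [-0.62246795  0.3422604   1.3332585   0.          1.46607376 -0.95746795]
4.3417 0.02913738515505247 40.39354383945465
6.325 0.029489642455270335 39.6670925617218 [-1.13519523 -1.38526863 -3.96088622]
```

View pics/both1.png

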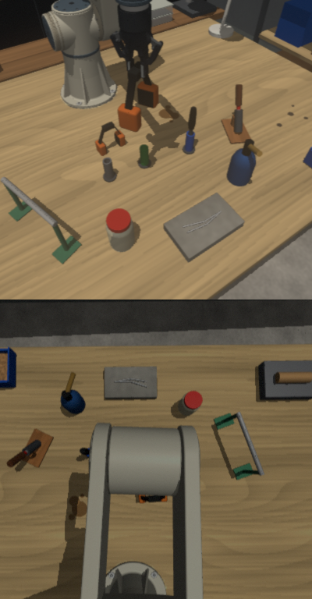

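The defenders are held and hang upright, clear of the green tube. Next I'll carry them to the bar.

```bash
cat > d.py <<'E'
from h import *
pi=np.pi; B=[.5502,-.393]; yb=2.1248-.219
ctrl.move_l([*B,.53],rot=[pi,0,yb],max_speed=.15)
ctrl.move_l([*B,.36],max_speed=.12)
g=ctrl.move_l([*B,.330],max_speed=.03,guard=6); s=telemetry.sense(); print(g,s['tcp_pos'],s['ft_force'],s['time_s'])
let_go(); ctrl.wait(.3)
ctrl.move_l([*B,.45],max_speed=.12)
q=telemetry.sense()['joints']; q=list(q); 
ctrl.move_joints([q[0]+.75]+q[1:]); print(telemetry.sense()['time_s'])
for n in("scene","top"): cv2.imwrite(f"pics/{n}2.png",cams.snapshot(n)[:,:,::-1])
a,b=cv2.imread("pics/scene2.png"),cv2.imread("pics/top2.png")
cv2.imwrite("pics/both2.png",np.hstack([cv2.resize(a[190:350,40:240],None,fx=2,fy=2),cv2.resize(b[120:280,250:450],None,fx=2,fy=2)]))
E
python3 d.py
```

```text
True [ 0.55009654 -0.39297736  0.33315166] [-0.57652869  0.77963264  5.30391585] 11.475
15.2917
```

View pics/both2.png

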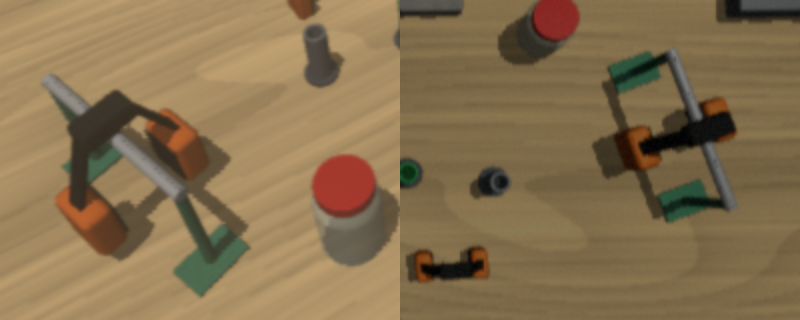

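The defenders hang on the bar, one cup each side: cups at crop (638,148) and (717,118), pad over the bar at (712,127). Next I'll measure the green tube and the mandrel closely.

```bash
cat > e.py <<'E'
from h import *
rd=lambda n:cv2.imread(f"pics/{n}2.png")[:,:,::-1].copy()
t,s=rd("top"),rd("scene")
P=lambda *a:print(*[np.round(x,4) if not isinstance(x,str) else x for x in a])
for n,im in(("top",t),("scene",s)):
    for q,c,r in comps(im,lambda h,s,v:(h>45)&(h<85)&(s>70)&(v>15),30):
        if 230<q[0]<280: P(n,"green",q,c,r[0],r[1],onz(n,*r[0],.083))
    # mandrel handle: fit line to dark brown/red pixels
    box=(80,180,118,220) if n=="top" else (355,100,378,143)
    hsv=cv2.cvtColor(im,cv2.COLOR_RGB2HSV).astype(int); h,S,v=np.moveaxis(hsv,2,0)
    print(n); x0,y0,x1,y1=box; 
    sub=(((h<14)|(h>165))&(v<85)&(S>60))[y0:y1,x0:x1]
    k,l,st,_=cv2.connectedComponentsWithStats(sub.astype(np.uint8)); j=1+st[1:,4].argmax()
    pts=np.argwhere(l==j)[:,::-1]+[x0,y0]; L=cv2.fitLine(pts.astype(np.float32),cv2.DIST_L2,0,.01,.01).ravel()
    pr=(pts-L[2:])@L[:2]; P("line",L,"ends",L[2:]+L[:2]*pr.min(),L[2:]+L[:2]*pr.max(),"n",[len(pts)])
A=lambda a,x,y,w,h,k:cv2.resize(a[y:y+h,x:x+w],None,fx=k,fy=k,interpolation=cv2.INTER_CUBIC)
o=np.zeros((600,800,3),np.uint8)
def put(a,x,y): o[y:y+a.shape[0],x:x+a.shape[1]]=np.clip(a*1.6,0,255)
put(A(t,235,190,40,30,10),0,0); put(A(s,227,175,40,30,10)[:,:],400,0)
put(A(t,85,175,50,37,8),0,300); put(A(s,340,105,50,37,8),400,300)
cv2.imwrite("pics/crop2.png",o[:,:,::-1])
E
python3 e.py
```

```text
top green [248 201  11  11 103] [253.2 206. ] [253. 206.] [10. 10.] [ 0.4993 -0.0132  0.083 ]
top
line [  0.8228  -0.5683 101.7805 203.7756] ends [ 89.9586 211.94  ] [113.7384 195.5172] n [205]
scene green [240 186  10  26 173] [243.9 197.5] [244.5 198.5] [25.  9.] [ 0.5308 -0.0318  0.083 ]
scene
line [ 9.877000e-01 -1.566000e-01  3.655714e+02  1.338572e+02] ends [363.041  134.2584] [368.073  133.4605] n [14]
```

View pics/crop2.png

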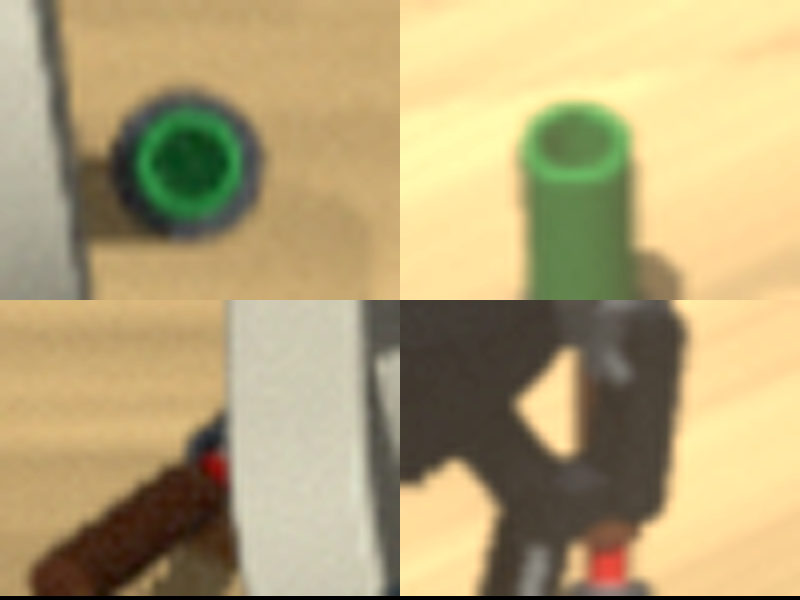

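```bash
cat > f.py <<'E'
from h import *
P=lambda *a:print(*[np.round(x,4) if not isinstance(x,str) else x for x in a])
P("rim",*tri((244.35,188.75),(253.3,205.9)),onz("top",253.3,205.9,.083),onz("scene",244.35,188.75,.083))
s=cv2.imread("pics/scene0.png")[:,:,::-1].copy()
hsv=cv2.cvtColor(s,cv2.COLOR_RGB2HSV).astype(int); h,S,v=np.moveaxis(hsv,2,0)
sub=(v<105)[103:134,352:380]; k,l,st,_=cv2.connectedComponentsWithStats(sub.astype(np.uint8)); j=1+st[1:,4].argmax()
pts=np.argwhere(l==j)[:,::-1]+[352,103]; P(st[j]); keep=(pts[:,1]>110)
m=np.array([[pts[pts[:,1]==y][:,0].mean(),y] for y in range(110,133)]); L=cv2.fitLine(m.astype(np.float32),cv2.DIST_L2,0,.01,.01).ravel(); P("scene line",L, pts[:,1].min())
Lt=np.array([.8228,-.5683,101.78,203.78])
def plane(n,L):
    c,a=ray(n,*(L[2:]-10*L[:2])); _,b=ray(n,*(L[2:]+10*L[:2])); w=np.cross(a,b); w/=np.linalg.norm(w); return w,w@c
w1,k1=plane("top",Lt); w2,k2=plane("scene",L); d=np.cross(w1,w2); d/=np.linalg.norm(d); d*=np.sign(d[2])
P("axis",d,"tilt",[np.degrees(np.arccos(d[2]))],"az",[np.arctan2(d[1],d[0])])
p0=np.linalg.solve(np.array([w1,w2,[0,0,1]]),[k1,k2,.1]); P("axis point at z=.1",p0)
for nm,n,uv in(("ring","top",(112.3,195.6)),("ring","scene",(365.5,137.8)),("end","top",(89.96+1.5,211.94-1)),):
    c,r=ray(n,*uv); q=np.linalg.lstsq(np.c_[d,-r],c-p0,rcond=None)[0]; P(nm,n,p0+q[0]*d,[q[0]])
E
python3 f.py
```

```text
rim [ 0.4998 -0.0137  0.0804] 0.0009 [ 0.4996 -0.0141  0.083 ] [ 0.5022 -0.0145  0.083 ]
[ 10   5   9  26 208]
scene line [ 2.220000e-02 -9.998000e-01  3.656087e+02  1.210000e+02] 108
axis [-0.3819  0.1436  0.913 ] tilt [24.0797] az [2.7818]
axis point at z=.1 [0.5198 0.383  0.1   ]
ring top [0.5316 0.3786 0.0719] [-0.0308]
ring scene [0.5249 0.3811 0.0878] [-0.0133]
end top [0.4912 0.3938 0.1684] [0.0749]
```

```bash
cat > g.py <<'E'
from h import *
from scipy.optimize import least_squares
P=lambda *a:print(*[np.round(x,4) if not isinstance(x,str) else x for x in a])
t,s=[cv2.imread(f"pics/{n}0.png")[:,:,::-1].copy() for n in("top","scene")]
hsv=cv2.cvtColor(t,cv2.COLOR_RGB2HSV).astype(int); h,S,v=np.moveaxis(hsv,2,0)
cp=lambda u,v:(80+(u+.5)/5-.5,160+(v-300+.5)/5-.5)
C=[onz("top",*cp(*c),.01) for c in((230,327),(343,382),(247,577))]; P("base",*C)
e=C[2]-C[1]; az=np.arctan2(e[1],e[0]); e2=C[0]-C[1]; P([az,np.linalg.norm(e),np.linalg.norm(e2),np.arctan2(e2[1],e2[0])+np.pi/2])
th=np.radians(30); d=np.array([np.sin(th)*np.cos(az),np.sin(th)*np.sin(az),np.cos(th)])
# handle mask in top (dark reddish brown; darker than wooden base)
sub=(((h<14)|(h>165))&(v<75)&(S>60))[190:220,85:115]
k,l,st,_=cv2.connectedComponentsWithStats(sub.astype(np.uint8)); j=1+st[1:,4].argmax(); pts=(np.argwhere(l==j)[:,::-1]+[85,190]).astype(np.float32)
Lt=cv2.fitLine(pts,cv2.DIST_HUBER,0,.01,.01).ravel(); P("top line",Lt,[len(pts)],cv2.minAreaRect(pts)[0],cv2.minAreaRect(pts)[1])
Ls=np.array([.0222,-.9998,365.61,121.])
off=lambda L,p:(p[0]-L[2])*L[1]-(p[1]-L[3])*L[0]
ringt=np.array((112.3,195.6)); rings=np.array((365.6,137.9))
# unknown: tip position T (axis fixed) ; ring centre of visible red ~ 82 mm
def unit(tl,a): return np.array([np.sin(tl)*np.cos(a),np.sin(tl)*np.sin(a),np.cos(tl)])
def f(x):
    T=x[:3]; dd=unit(x[3],x[4]); r=[]
    for k in(.1,.13,.16): r+= [off(Lt,proj("top",T+dd*k)),off(Ls,proj("scene",T+dd*k))]
    r+=list(proj("top",T+dd*.0825)-ringt)+list(proj("scene",T+dd*.0825)-rings)
    return r+[(x[3]-th)/.03,(x[4]-az)/.04]
r=least_squares(f,[.56,.35,.02,th,az]); P("fit",r.x,np.degrees(r.x[3:]),"res",r.fun)
T=r.x[:3]; d=unit(*r.x[3:])
o=[]
for n,im,(x,y) in(("top",t,(80,170)),("scene",s,(330,100))):
    a=np.clip(cv2.resize(im[y:y+60,x:x+60],None,fx=6,fy=6,interpolation=cv2.INTER_CUBIC)*1.6,0,255).astype(np.uint8)
    for k in(0,.075,.09,.135,.165):
        u,w=proj(n,T+d*k); cv2.circle(a,(int((u-x+.5)*6),int((w-y+.5)*6)),3,(0,255,255),-1)
    o.append(a)
cv2.imwrite("pics/fit.png",np.hstack(o)[:,:,::-1])
E
python3 g.py
```

```text
base [0.627  0.3657 0.01  ] [0.5931 0.298  0.01  ] [0.4778 0.3542 0.01  ]
[2.6877 0.1284 0.0757 2.6782]
top line [  0.8432  -0.5377 101.6196 203.8911] [214] [103.1011 205.5618] [12.932  29.6799]
fit [0.5687 0.3534 0.024  0.5236 2.6837] [ 30.0004 153.7626] res [ 9.506e-01  2.250e-01  4.013e-01  2.330e-01 -1.811e-01  2.411e-01
 -3.629e-01  2.210e-01 -5.911e-01  2.422e-01  2.000e-04 -1.000e-01]
```

View pics/fit.png

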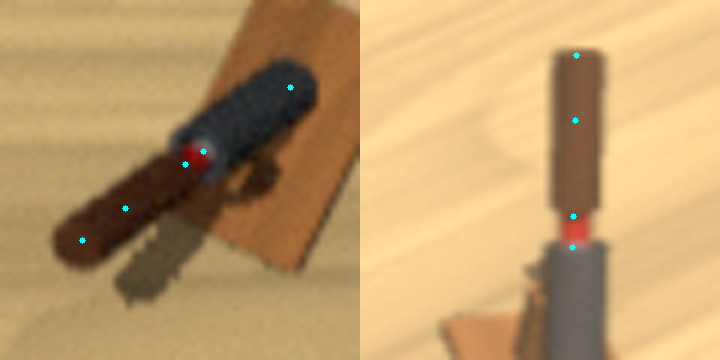

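```bash
cat > m.py <<'E'
from h import *
from scipy.spatial.transform import Rotation as Ro
T=np.array([.5687,.3534,.024]); a,b=.5236,2.6837
d=np.array([np.sin(a)*np.cos(b),np.sin(a)*np.sin(b),np.cos(a)]); G=.138; K=G+.155
V=np.array([.4998,-.0142])
def rots(phi): # vertical tool with yaw phi, tilted so that tool z=-d
    v=Ro.from_euler('xyz',[np.pi,0,phi]); ax=np.cross([0,0,1],d); ax/=np.linalg.norm(ax)
    return (Ro.from_rotvec(ax*a)*v).as_euler('xyz'), v.as_euler('xyz')
E
cat > i.py <<'E'
from m import *
for phi in np.arange(-np.pi,np.pi,np.pi/8):
    rt,rv=rots(phi)
    L=[(T+d*(K+.09),rt),(T+d*K,rt),(T+d*(K+.095),rt),([.45,.36,.54],rv),([*V,.54],rv),([*V,.30],rv)]
    q=[ik(list(p),list(r)) for p,r in L]
    print(round(phi,2),["x" if x is None else np.round(x,1).tolist() for x in (q[0],q[1],q[3],q[5])])
print(telemetry.sense()['tcp_pos'])
E
python3 i.py
```

```text
-3.14 [[1.0, 0.4, 1.8, -0.6, 1.0, -0.2], [0.9, 0.5, 1.8, -0.7, 0.8, -0.2], [0.7, 0.2, 1.6, 0.0, 1.4, -0.9], [-0.0, 0.3, 2.0, 0.0, 0.9, -1.6]]
-2.75 [[1.0, 0.4, 1.8, -0.6, 1.0, -0.6], [0.9, 0.5, 1.8, -0.7, 0.8, -0.6], [0.7, 0.2, 1.6, 0.0, 1.4, -1.3], [-0.0, 0.3, 2.0, 0.0, 0.9, -2.0]]
-2.36 [[1.0, 0.4, 1.8, -0.6, 1.0, -1.0], [0.9, 0.5, 1.8, -0.7, 0.8, -1.0], [0.7, 0.2, 1.6, 0.0, 1.4, -1.7], [-0.0, 0.3, 2.0, 0.0, 0.9, -2.4]]
-1.96 [[1.0, 0.4, 1.8, -0.6, 1.0, -1.4], [0.9, 0.5, 1.8, -0.7, 0.8, -1.4], [0.7, 0.2, 1.6, -0.0, 1.4, -2.1], [-0.0, 0.3, 2.0, -0.0, 0.9, -2.8]]
-1.57 [[1.0, 0.4, 1.8, -0.6, 1.0, -1.8], [0.9, 0.5, 1.8, -0.7, 0.8, -1.8], [0.7, 0.2, 1.6, 0.0, 1.4, -2.5], 'x']
-1.18 [[1.0, 0.4, 1.8, -0.6, 1.0, -2.2], [0.9, 0.5, 1.8, -0.7, 0.8, -2.1], [0.7, 0.2, 1.6, -0.0, 1.4, -2.9], [-0.0, 0.3, 2.0, 0.0, 0.9, 2.7]]
-0.79 [[1.0, 0.4, 1.8, -0.6, 1.0, -2.6], [0.9, 0.5, 1.8, -0.7, 0.8, -2.5], 'x', [-0.0, 0.3, 2.0, -0.0, 0.9, 2.3]]
-0.39 [[1.0, 0.4, 1.8, -0.6, 1.0, -3.0], [0.9, 0.5, 1.8, -0.7, 0.8, -2.9], [0.7, 0.2, 1.6, -0.0, 1.4, 2.6], [-0.0, 0.3, 2.0, -0.0, 0.9, 1.9]]
0.0 [[1.0, 0.4, 1.8
[... 428 characters left out ...]
, 1.7], [0.9, 0.5, 1.8, -0.7, 0.8, 1.8], [0.7, 0.2, 1.6, -0.0, 1.4, 1.1], [-0.0, 0.3, 2.0, -0.0, 0.9, 0.4]]
1.57 [[1.0, 0.4, 1.8, -0.6, 1.0, 1.3], [0.9, 0.5, 1.8, -0.7, 0.8, 1.4], [0.7, 0.2, 1.6, -0.0, 1.4, 0.7], [-0.0, 0.3, 2.0, -0.0, 0.9, -0.0]]
1.96 [[1.0, 0.4, 1.8, -0.6, 1.0, 0.9], [0.9, 0.5, 1.8, -0.7, 0.8, 1.0], [0.7, 0.2, 1.6, -0.0, 1.4, 0.3], [-0.0, 0.3, 2.0, -0.0, 0.9, -0.4]]
2.36 [[1.0, 0.4, 1.8, -0.6, 1.0, 0.5], [0.9, 0.5, 1.8, -0.7, 0.8, 0.6], [0.7, 0.2, 1.6, 0.0, 1.4, -0.1], [-0.0, 0.3, 2.0, 0.0, 0.9, -0.8]]
2.75 [[1.0, 0.4, 1.8, -0.6, 1.0, 0.2], [0.9, 0.5, 1.8, -0.7, 0.8, 0.2], [0.7, 0.2, 1.6, 0.0, 1.4, -0.5], [-0.0, 0.3, 2.0, 0.0, 0.9, -1.2]]
[0.67037058 0.08625509 0.44899197]
```

```bash
cat > j.py <<'E'
from m import *
rt,rv=rots(1.96); l=lambda p:[float(x) for x in p]
p=telemetry.sense()['tcp_pos']; ctrl.move_l([p[0],p[1],.5])
ctrl.move_ptp(l(T+d*(K+.09)),l(rt)); ctrl.move_l(l(T+d*K),max_speed=.08)
grab(45); s=telemetry.sense(); print(s['time_s'],s['gripper_width'],s['grasp_force'],s['ft_force'])
ctrl.move_l(l(T+d*(K+.10)),max_speed=.08); s=telemetry.sense(); print(s['gripper_width'],s['ft_force'])
ctrl.move_l([.45,.36,.54],rot=l(rv),max_speed=.12); ctrl.move_l([*V,.54],max_speed=.15)
s=telemetry.sense(); print(s['time_s'],s['gripper_width'],s['ft_force'],s['tcp_pos'])
for n in("scene","top"): cv2.imwrite(f"pics/{n}3.png",cams.snapshot(n)[:,:,::-1])
a=cv2.imread("pics/scene3.png")
cv2.imwrite("pics/v3.png",np.clip(cv2.resize(a[40:215,150:350],None,fx=3,fy=3,interpolation=cv2.INTER_CUBIC)*1.5,0,255))
P=[*V,.54-K]; print([np.round(proj("scene",np.add(P,[0,0,k])),1) for k in(0,.075,.09,.165)])
E
python3 j.py
```

```text
19.4083 0.02255837115333471 43.871727883815765 [-2.58712571  0.83225951  3.284395  ]
0.02301024611127979 [-0.19615953  0.0411194  -1.47639089]
25.3083 0.023003128107575384 [-0.50267923  0.32508871 -0.77349463] [ 0.49978356 -0.01384382  0.53999496]
[array([241.9, 137.9]), array([240.7, 109.9]), array([240.5, 103.8]), array([239.1,  70.7])][ WARN:0@5.024] global loadsave.cpp:1063 imwrite_ Unsupported depth image for selected encoder is fallbacked to CV_8U.
```

View pics/v3.png

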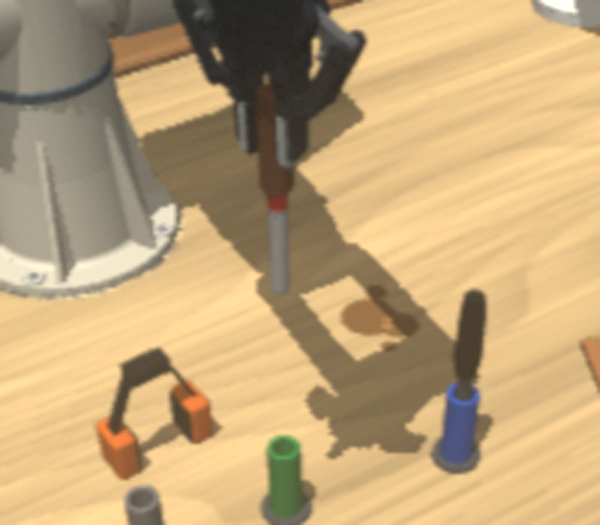

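The mandrel is held vertical over the green tube: tip at crop (279,291), rim at (284,445), tilt under 2 degrees. I'll lower it with a force guard.

```bash
cat > k.py <<'E'
from m import *
ctrl.move_l([*V,.40],max_speed=.12)
g=ctrl.move_l([*V,.291],max_speed=.04,guard=8); s=telemetry.sense(); print(g,s['tcp_pos'],s['ft_force'],s['moment'],s['time_s'])
for n in("scene","top"): cv2.imwrite(f"pics/{n}4.png",cams.snapshot(n)[:,:,::-1])
a=cv2.imread("pics/scene4.png")
cv2.imwrite("pics/v4.png",np.clip(cv2.resize(a[120:240,180:320],None,fx=4,fy=4,interpolation=cv2.INTER_CUBIC)*1.5,0,255).astype(np.uint8))
E
python3 k.py
```

```text
True [ 0.49992286 -0.01424723  0.37356717] [ 0.22650616 -0.09112654  4.42015846] [-0.04111749 -0.00928386  0.07436263] 27.7833
```

View pics/v4.png

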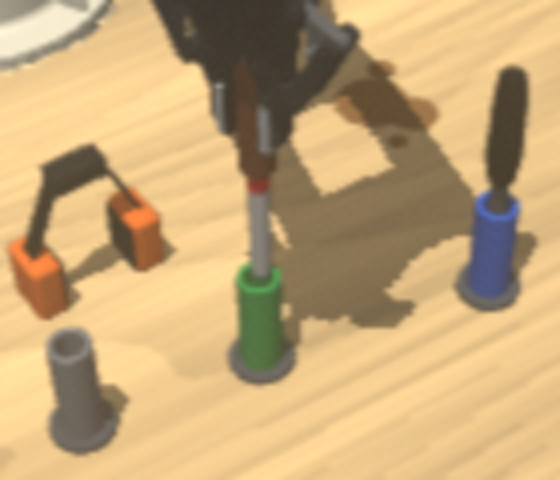

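The tip has landed on the rim: bottom edge at crop (261,280), rim centre (259,277). It sits a few mm towards the far side, so I'll measure the offset.

```bash
python3 - <<'E'
from h import *
a=cv2.imread("pics/scene4.png")[:,:,::-1]; b=cv2.imread("pics/scene2.png")[:,:,::-1]
for im,n in((a,"now"),(b,"empty")):
    hsv=cv2.cvtColor(im.copy(),cv2.COLOR_RGB2HSV)
    print(n)
    for y in range(180,197): print(y,' '.join("%3d/%3d"%(hsv[y,x,1],hsv[y,x,2]) for x in range(237,252)))
E
```

```text
now
180 105/163 105/163 103/163 104/165 102/162  81/129  40/ 96  28/ 91  29/ 87  37/ 82  58/ 79  91/ 87 102/108 104/140 102/127
181 104/162 105/163 104/164 105/167 103/164  82/130  40/ 96  31/ 91  32/ 88  31/ 81  58/ 79  89/ 86 101/ 93 102/107 103/131
182 103/163 103/166 104/166 104/165 102/157  81/123  38/ 94  31/ 91  29/ 87  34/ 82  61/ 80  91/ 87  99/ 93 100/ 97 102/105
183 102/165 104/164 104/165 105/161 102/140  70/105  36/ 91  28/ 90  32/ 88  34/ 82  60/ 81  91/ 90  98/ 96 100/ 97 101/ 96
184 104/165 104/167 104/172 105/173 102/163  84/127  43/ 94  31/ 91  29/ 87  34/ 82  60/ 81  91/ 90  98/ 96 101/ 96  99/ 95
185 104/174 104/176 103/175 102/170  93/143  73/108  34/ 90  31/ 91  32/ 88  34/ 82  52/ 78  88/ 87 100/ 92 101/ 93 101/ 93
186 105/178 104/176 100/158  90/130 102/117  80/ 99  38/ 88  31/ 91  32/ 88  31/ 81  43/ 72  72/ 74  91/ 84  98/ 91 100/ 92
187 103/175 103/171  92/136 105/114 111/ 92  78/ 78  34/ 82  32/ 89  29/ 88  35/ 81  57/ 72 108/ 92 105/ 95  88/ 84  98/ 91
188 104/177  98/159  97/124 109/ 98 103/ 74  92/ 69  54/ 75  31/ 82  33/ 84  37/ 75  74/ 69 114/ 94 114/
[... 2425 characters left out ...]
 110/ 93 107/ 88 107/ 88 110/ 93 113/ 97 117/107 113/106 105/ 92  97/124 101/161
192 103/173  99/149  88/104 107/ 95 112/107 115/113 117/113 116/114 116/114 115/111 113/102 109/ 89  98/ 78  95/118 102/158
193 104/171 101/151  92/105 100/ 84 106/ 87 109/ 91 111/ 92 108/ 92 109/ 91 108/ 87 104/ 83 101/ 76  92/ 75  95/118 102/160
194 103/171 102/150  96/104 101/ 81 103/ 82 108/ 83 109/ 84 104/ 83 106/ 82 107/ 79 104/ 76 100/ 74  93/ 74  99/119 102/160
195 104/171 103/153  95/107  98/ 81 103/ 82 106/ 82 104/ 83 106/ 82 106/ 82 105/ 80 103/ 77  98/ 73  93/ 74  95/118 101/156
196 103/173 104/165  98/122 100/ 82 104/ 81 106/ 82 108/ 83 108/ 83 106/ 82 103/ 79 101/ 76  99/ 72  93/ 74  95/115 102/153
```

```bash
cat > n.py <<'E'
from m import *
u=np.array([.856,-.518]); w=np.array([.518,.856])
for a,b in((.004,0),(.0055,0),(.003,-.002),(.004,.0025),(.0025,.001)):
    W=V+a*u+b*w
    p=telemetry.sense()['tcp_pos']; ctrl.move_l([p[0],p[1],.382],max_speed=.05); ctrl.move_l([*W,.382],max_speed=.03); ctrl.wait(.2)
    g=ctrl.move_l([*W,.291],max_speed=.04,guard=8); s=telemetry.sense(); print(a,b,g,s['tcp_pos'],s['ft_force'],s['moment'],s['time_s'])
    if s['tcp_pos'][2]<.365: break
for n in("scene","top"): cv2.imwrite(f"pics/{n}5.png",cams.snapshot(n)[:,:,::-1])
a=cv2.imread("pics/scene5.png"); b=cv2.imread("pics/top5.png")
cv2.imwrite("pics/v5.png",np.clip(cv2.resize(a[120:240,180:320],None,fx=4,fy=4,interpolation=cv2.INTER_CUBIC)*1.5,0,255).astype(np.uint8))
E
python3 n.py
```

```text
0.004 0 True [ 0.50345209 -0.01630851  0.29953061] [-0.32222332  2.185108    7.71353203] [-0.00229188  0.28215995 -0.00029903] 30.5167
```

View pics/v5.png

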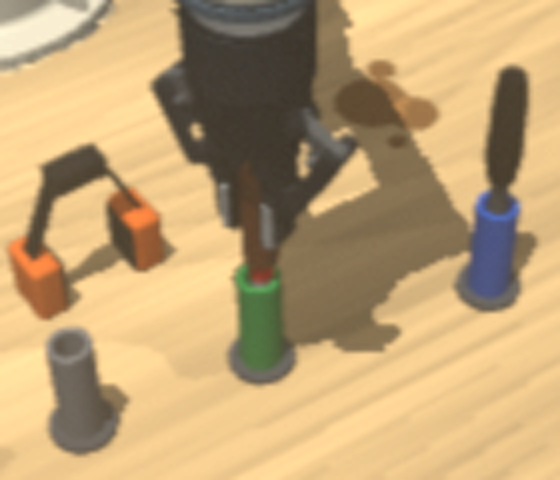

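The mandrel is in the tube down to the floor, with its ring at the rim (crop (261,277)). I'll release it, retreat and check numerically.

```bash
cat > o.py <<'E'
from m import *
let_go(); ctrl.wait(.3); p=telemetry.sense()['tcp_pos']
ctrl.move_l([p[0],p[1],.50],max_speed=.12); q=list(telemetry.sense()['joints']); ctrl.move_joints([q[0]+.5]+q[1:]); ctrl.wait(.3)
im=cams.snapshot("scene"); cv2.imwrite("pics/scene6.png",im[:,:,::-1])
for c in comps(im,lambda h,s,v:((h<=5)|(h>172))&(s>150)&(v>60),4): 
    if c[0][4]<100: print("red",c[:2])
for k in(0,.015,.09): print("ring/handle expected",proj("scene",[*(V+[.002,-.001]),.083+k]))
old=cv2.imread("pics/scene2.png")[:,:,::-1]; r=np.s_[220:330,50:155]
print("bar region diff",np.abs(im[r].astype(int)-old[r]).mean())
hsv=cv2.cvtColor(im,cv2.COLOR_RGB2HSV)
for y in range(150,196,3): print(y,' '.join("%3d/%3d/%3d"%tuple(hsv[y,x]) for x in range(238,252,2)))
s=telemetry.sense(); print(s['time_s'],s['ft_force'])
E
python3 o.py
```

```text
ring/handle expected (np.float64(244.05566918229687), np.float64(188.76630673226583))
ring/handle expected (np.float64(243.88720701514035), np.float64(184.6973235193381))
ring/handle expected (np.float64(242.98342234883427), np.float64(162.86758751764106))
bar region diff 7.654314574314574
150  18/103/156  18/105/153  18/104/157  18/104/164  18/105/163  18/104/160  18/104/159
153  18/104/164  18/104/162  18/104/159  18/104/157  19/102/157  18/103/158  18/104/160
156  18/104/155  18/103/156  18/103/158  18/104/164  18/104/166  18/103/164  18/103/163
159  18/104/165  18/104/164  18/105/158  17/107/143  18/105/156  18/104/160  18/104/159
162  18/104/157  14/121/105  13/133/ 92  12/132/ 87  13/133/ 88  16/116/114  18/105/161
165  18/104/154  15/123/ 81  13/132/ 87  12/132/ 89  13/132/ 85  16/113/ 77  18/104/157
168  18/104/159  16/112/ 80  15/118/ 67  14/118/ 69  14/120/ 66  17/110/ 74  18/104/157
171  18/104/152  16/111/ 87  15/118/ 67  14/118/ 69  15/116/ 66  15/113/ 70  18/105/146
174  18/105/161  17/111/ 92  15/116/ 68  15/122/ 67  15/116/ 66  16/113/ 70  18/104/150
177  18/103/163  17/108/102  15/118/ 67  14/120/ 68  15/116/ 66  16/115/ 71  18/104/154
180  18/103/159  17/108/104  14/120/ 68  14/120/ 68  15/120/ 66  17/114/ 65  18/104/142
183  18/103/161  18/107/119  15/118/ 67  15/120/ 68  14/114/ 65  16/109/ 70  18/104/157
186  18/104/172  33/ 91/120  24/103/ 69  14/120/ 68  14/122/ 67  24/ 96/ 90  18/104/160
189  23/ 97/142  52/111/ 94  19/105/ 68   6/155/ 97   7/140/ 84  38/ 94/ 68  23/ 97/134
192  20/ 99/139  50/110/ 88  57/114/105  56/106/106  57/109/103  51/109/ 82  22/ 98/109
195  19/102/142  43/102/ 75  49/107/ 76  49/107/ 76  47/105/ 73  44/ 99/ 67  23/ 96/109
34.7 [-0.3618696   0.61904569  0.65374538]
```

```bash
python3 - <<'E'
from h import *
for k in(2,6):
    im=cv2.imread(f"pics/scene{k}.png")[:,:,::-1].copy()
    print([c[:2] for c in comps(im,lambda h,s,v:(h>=3)&(h<=12)&(s>165)&(v>50),40) if c[0][0]<160 and c[0][1]>200])
    d=cv2.cvtColor(im,cv2.COLOR_RGB2GRAY); print(im[200:350,40:160].mean((0,1)))
a,b=[cv2.imread(f"pics/scene{k}.png").astype(int) for k in(2,6)]; m=(np.abs(a-b).sum(2)>60); ys,xs=np.nonzero(m[200:350,40:160]); print(len(ys), (xs.min()+40,xs.max()+40,ys.min()+200,ys.max()+200) if len(ys) else "")
t=cams.snapshot("top"); 
for im in(cv2.imread("pics/top2.png")[:,:,::-1].copy(),t): print([c[1] for c in comps(im,lambda h,s,v:(h>=3)&(h<=13)&(s>175)&(v>50),20) if c[0][0]>330 and c[0][1]>150])
E
```

```text
[([114, 245, 24, 33, 239], [127.9, 258.4]), ([68, 284, 27, 32, 336], [81.9, 297.7])]
[147.52238889 124.32522222  88.6395    ]
[([120, 245, 18, 33, 209], [129.4, 258.9]), ([68, 284, 27, 33, 336], [81.9, 297.8])]
[137.39444444 115.76177778  82.48194444]
0 
[[406.8, 172.6], [369.9, 194.2], [413.0, 187.9]]
[[407.0, 172.7], [369.8, 194.5], [413.0, 187.8]]
```

The defenders haven't moved and the mandrel is seated, so I'm handing in.

```bash
python3 -c "
from workcell import *
print(sign_off())"
```

```text
the job is handed in; nothing more can be done
None
```

The job is handed in at about 35 s of the 72 s allowed, with no verdict returned: the larger ear defenders hang released on the bar with one cup each side, the mandrel stands released on the green tube's floor with its ring at the rim, and I never reached for the torch, jar or file.

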